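Index the sample turret by one notch

TASK

Two rotary index turrets are bolted to the optical bench; one carries an amber vial, the other a lens. On the one with the vial, pull the spring-loaded index grip in the middle straight up, turn it with its disc one notch (60 degrees) clockwise seen from above, so that the vial comes to the pointer on the base, and let the grip drop fully home in that notch and let go of it. Leave the lens turret as it is.

Things in the scene. Friction and masses are not known exactly. Their poses are not given: they have to be found in the camera images.
- sample_grip (a point): Centre of the vial turret's index grip: a dark upright steel bar on the turret's vertical axis, 36 mm long, 12 thick, 34 high; 17 mm above the steel cross-bar (24 x 78 mm) it stands on; 72 mm above the bench when home. Axes: x along the bar, pointing to the vial; y across its thickness (grasp across y); z up. Turns with the disc, rises with the grip.
- sample_pull (a joint): Lift of that grip in m: 0 = fully home (its two pins in notches, the disc cannot turn), 0.020 = top stop. A spring pulls it down with about 6 N at home, 10 N at the top; the pins are clear of the notches from 0.014 up. Lowered within about 12 degrees of a notch, the pins centre themselves and the spring draws the grip home when it is let go.
- sample_turn (a joint): Angle of that disc with grip and vial in rad, positive counter-clockwise from above: 0 = starting notch, -1.047 = one notch clockwise, vial at the pointer. Stops at -2.3 and 2.3; little friction when the lock is out, some 0.03 rad of play when home.
- lens_centre (a point): Centre of the black 30 mm lens mount that is fixed on the disc of the other, otherwise equal turret, 48 mm from that turret's axis and 57 mm above the bench. To be left where it is.
- sample_pointer (a point): Tip of the vial turret's pointer, a small steel upright on its base plate (132 x 132 mm, bolted down), 62 mm from the axis, 42 mm above the bench, on the side roughly toward the robot. The aluminium disc is 120 mm across, top 41 mm above the bench; the amber vial fixed on it is 23 mm across, 46 mm from the axis, top 89 mm above the bench.

How it is judged:
By the outcome, as a careful person would: the job done as asked, in the order asked, and still so for the second after the job is handed in, with the robot touching nothing.
It also fails if it takes over 32 s, if anything falls off the work surface, if the arm or the gripper's body presses on something with over 40 N, if the wrist force passes 120 N, or if a joint passes its speed limit or range.

ROBOT

A 7-joint arm with a two-finger parallel gripper is mounted at the origin on a cart in front of the work surface, level with it; the furniture and walls round the work are solid. World frame = base frame: x ahead of the robot, y to its left, z up, the work surface at z = 0. Lengths are in m, angles in degrees, forces in N, time in s.
With the tool pointing down it reaches from about 0.425 to 0.875 m from the base axis. Payload 4.7 kg.
Tool frame: the origin (TCP) lies on the front face of the gripper's body, between the roots of the fingers; the fingertips stand 70 mm ahead of it and the grasp point (between the pads) lies 51 mm ahead of it (tip_extent is the distance from the TCP to the fingertips, in m); z points along the fingers, y is the direction in which the jaws open and shut (so a half turn about z gives the same grasp; the last joint's range is limited). The gripper opens to 87 mm and grips with 3 to 60 N. Pads are 19 mm wide; open, the fingers measure 117 mm over their backs; the gripper's body (75 mm by 190 mm) begins 51 mm behind the grasp point.
Start: joints at [70.25, 18.392, -4.016, 83.108, 1.295, 78.541, -3.26], TCP at [0.228, -0.609, 0.292] pointing down, gripper open.
Joint ranges: [-163.93, 163.93], [-17.29, 119.83], [-79.2, 71.16], [3.27, 140.29], [-89.18, 269.18], [5.43, 117.66], [-154.24, 154.24]. Speed limits (degrees/s): [147.25, 147.25, 180, 180, 180, 180, 180].

INTERFACE

Orientations are given as [roll, pitch, yaw] about the fixed x, y, z axes, in that order (R = Rz(yaw) Ry(pitch) Rx(roll)).
In Python, from cell import * gives the robot as it stands.
- The arm moves only by the tool carry_out, never from a script. Its argument "increments" is text: rows parted by semicolons, each of 7 numbers parted by spaces: the opening, from 0 (shut) to 1 (fully open), then the shift along the tool's x, y, z in m, then the turn, a rotation vector about the tool's x, y, z in degrees. A call has 1 to 20 rows; each row shifts and turns the pose as measured when the row begins, along the tool's axes as they then stand; what a row does not reach is not made up. A row lasts 1/8 s, in which the tool goes at most 62.5 mm and 10.7 degrees, less where a joint would pass 70% of its speed; a pose out of reach is approached as far as the arm can. A call is refused whole if a number of a shift passes 0.0625 or a number of a turn 10.7, either way. A call with a gripper value outside its range is refused whole. The fingers move at their own pace and stop on an object; "force" is the grip in N (left out, the last holds). Time passes only in rows, so rows that do not move let the fingers close. It gives the time, the measured TCP pose, the force and the opening at its end, in the units of the state.
- get_obs(): the state, without advancing time (a new reading comes with each control period).
- read_camera(name): name is "scene" or "top" or "wrist"; returns a dict with "img" (480x640x3 uint8, blue, green, red), "fx", "fy", "cx", "cy" (pixels), "world_from_camera" (4x4, takes a point from camera to world coordinates). Camera axes: x right, y down, z forward; pixel columns grow to the right and rows downward; lengths in m; the calibration is good to about 2 mm. A picture is of the moment at which its call begins. There is no depth.
- sign_off(): hands the job in, once; it reports no verdict.
Trained networks look in a picture, given as the dict that the camera call returned (one of the last four; its "shot" number tells which), for a name from the list of things; names that differ only in an ending like _2 or _b are one class to them, and where a whole thing is asked for, a point or a joint stands for the part that bears it (a point fixed in the world has none). Each returns a list of dicts, best first, with "confidence" (0 to 1); they miss things now and then, are a little off and sometimes report something else, mostly with a low value. They report only what shows in the picture. A call takes as long as a camera call.
- masks_of(target, picture): "pixels" (480x640 bool, what is visible of it) and "bbox" ([left, top, right, bottom] in pixels, round what is visible of it).
The state is a dict: "time_s": time; "qpos": joint angles; "joint_velocities": joint speeds; "effort": joint torques, N m; "tool_pos": TCP position; "tool_rot": TCP orientation; "force": force on the tool from outside, world axes, zero at the start; "wrist_torque": the same for the moment, N m; "grip_width": finger opening in m.
Only numpy, scipy, OpenCV 4.12 (cv2) and the standard library are available. Lean on these libraries where they do the work, as an engineer would, in place of code of your own. Each camera call takes 0.05 s, during which the arm holds its last target.

## Working session

There is one attempt and no reset: what is moved stays moved. The work goes in short steps, Python scripts to look and compute and a tool call to move; the robot and the scene stay as the last step left them, time stands still between calls to the robot, and variables do not carry over. Pictures are saved under pics/ and viewed, and the job is handed in when it is done.

Besides the shell and the picture viewer there is one more tool, called after "Emit:" in YAML: its name, and indented under it one key for each argument. carry_out: Moves the arm, as the interface text tells. Its arguments: {"type":"object","properties":{"increments":{"type":"string"},"force":{"type":"number"}},"required":["increments"]}

```bash
ls; mkdir -p pics; python3 - <<'E'
from cell import *
import cv2
o=get_obs()
for k in o: print(k,o[k])
for n in ["scene","top"]:
    p=read_camera(n); cv2.imwrite(f"pics/{n}0.png",p["img"]); print(n,p["fx"],p["fy"],p["cx"],p["cy"],p["world_from_camera"])
    for t in ["sample_grip","lens_centre","sample_turn","sample_pull"]:
        print(t,[(m["bbox"],round(m["confidence"],2)) for m in masks_of(t,p)])
E
```

```text
pics
time_s 0.0
qpos [70.25061989 18.43945791 -4.01501627 83.17382528  1.29384349 78.53937132
 -3.25963189]
joint_velocities [ 0.00581549  0.03091116 -0.07191311 -0.09109503 -0.041736    0.12998993
 -0.11612087]
effort [ 3.54595513e-04 -4.91280949e+01 -4.03487189e-01 -3.12529707e+01
 -6.38422254e-02  4.38267749e-02  1.71854363e-04]
tool_pos [ 0.22806003 -0.60824379  0.29116622]
tool_rot [-1.79892518e+02  4.65188024e-03  2.05587586e+01]
force [0.64266834 0.0104163  0.19059443]
wrist_torque [ 0.07005661  0.0098011  -0.00127446]
grip_width 0.08705350478682679
scene 440.66887320472716 440.66887320472716 317.1424811255048 238.82624528838562 [[-0.82029694 -0.44962006  0.35348938  0.1318148 ]
 [-0.57191441  0.63923785 -0.51409034  0.42166507]
 [ 0.00518154 -0.6238724  -0.78150904  0.75651678]
 [ 0.          0.          0.          1.        ]]
sample_grip [([239.3, 282.7, 256.3, 322.4], 0.79)]
lens_centre [([307.0, 198.9, 365.3, 250.1], 0.7)]
sample_turn []
sample_pull [([236.8, 283.5, 256.8, 324.8], 0.85)]
top 433.5269809031712 433.5269809031712 323.1261559368951 234.9625444022081 [[-0.01228989 -0.99902643  0.04236916  0.3848927 ]
 [-0.99980991  0.01291884  0.01460277 -0.01927125]
 [-0.01513591 -0.04218164 -0.9989953   0.92772407]
 [ 0.          0.          0.          1.        ]]
sample_grip [([227.9, 195.2, 260.3, 227.9], 0.56), ([210.1, 176.5, 286.3, 250.7], 0.52)]
lens_centre [([345.2, 193.9, 404.1, 253.1], 0.85)]
sample_turn [([216.1, 181.3, 275.3, 238.7], 0.81)]
sample_pull [([226.9, 191.8, 260.8, 225.9], 0.91)]
```

View pics/scene0.png

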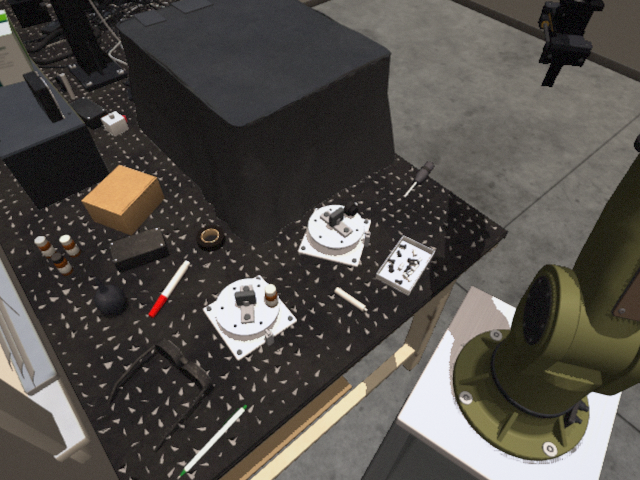

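View pics/top0.png

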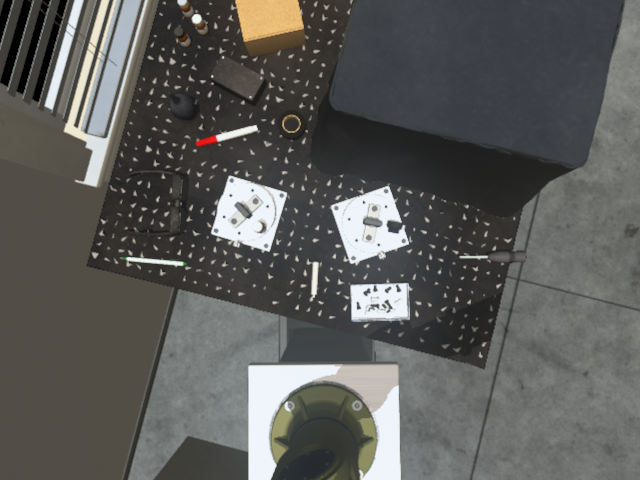

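```bash
python3 - <<'E'
import cv2
a=cv2.imread("pics/top0.png")[150:270,190:430]; cv2.imwrite("pics/topz.png",cv2.resize(a,None,fx=3.3,fy=3.3,interpolation=cv2.INTER_CUBIC))
E
```

```text
(no output)
```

View pics/topz.png

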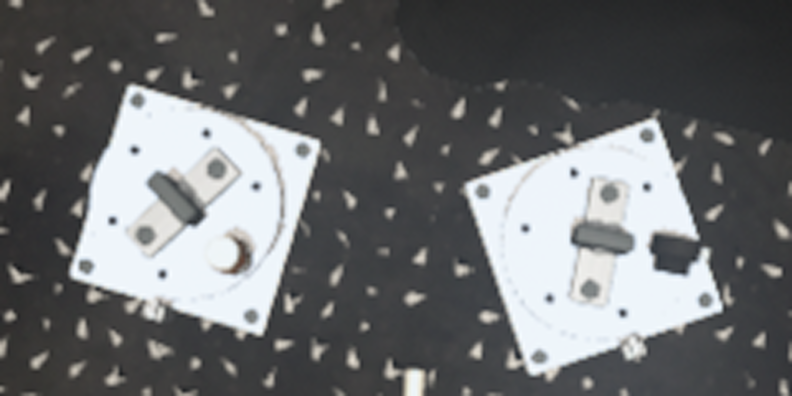

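```bash
cat > h.py <<'E'
from cell import *
import cv2, numpy as np
from scipy.spatial.transform import Rotation as R
def ray(p,u,v,z):
    T=np.array(p["world_from_camera"]); d=T[:3,:3]@np.array([(u-p["cx"])/p["fx"],(v-p["cy"])/p["fy"],1]); o=T[:3,3]
    return (o+d*(z-o[2])/d[2])
def proj(p,X):
    T=np.linalg.inv(p["world_from_camera"]); c=T[:3,:3]@np.asarray(X)+T[:3,3]
    return p["fx"]*c[0]/c[2]+p["cx"],p["fy"]*c[1]/c[2]+p["cy"]
E
python3 - <<'E'
from h import *
p=read_camera("top"); s=read_camera("scene")
z=lambda a,b,h:ray(p,190+a/3.3,150+b/3.3,h).round(4)
C=[(130,85),(320,143),(262,335),(72,275)]
print("plate ctr",np.mean([z(*c,0.012) for c in C],0),[z(*c,.012) for c in C])
print("crossbar ends",z(228,157,.055),z(136,245,.055), "bolts",z(216,168,.056),z(146,234,.056))
print("grip top",z(170,190,.089), z(177,197,.08)); print("vial top",z(224,253,.089)); print("pointer",z(153,311,.042))
m=masks_of("sample_pull",p)[0]["pixels"]; ys,xs=np.nonzero(m); print("mask ctr",xs.mean(),ys.mean(),ray(p,xs.mean(),ys.mean(),.078))
m=masks_of("sample_pull",s)
if m: ys,xs=np.nonzero(m[0]["pixels"]); print("scene",m[0]["confidence"],xs.mean(),ys.mean(),ray(s,xs.mean(),ys.mean(),.072))
print("lens ctr",ray(p,190+675/3.3,150+250/3.3,.06))
# box: top corner in top view & scene: near-left corner (330,105)/(240,125)?; right near (585,165)/(388,55)
from scipy.optimize import least_squares
for a,b in [((331,105),(240,125)),((585,166),(388,55))]:
    f=lambda X:np.r_[np.subtract(proj(p,X),a),np.subtract(proj(s,X),b)]
    r=least_squares(f,[.7,0,.2]); print("box",r.x,r.fun)
E
```

```text
plate ctr [0.4716   0.150275 0.012   ] [array([0.5527, 0.1926, 0.012 ]), array([0.5133, 0.0699, 0.012 ]), array([0.3902, 0.1082, 0.012 ]), array([0.4302, 0.2304, 0.012 ])]
crossbar ends [0.4994 0.1224 0.055 ] [0.446  0.1792 0.055 ] bolts [0.4926 0.1296 0.056 ] [0.4526 0.1728 0.056 ]
grip top [0.4759 0.1513 0.089 ] [0.4726 0.1489 0.08  ]
vial top [0.4382 0.1195 0.089 ]
pointer [0.4057 0.1717 0.042 ]
mask ctr 244.77713178294573 210.0484496124031 [0.47210443 0.1470685  0.078     ]
scene 0.65 245.8841463414634 302.0467479674797 [0.46285008 0.16264982 0.072     ]
lens ctr [ 0.43827518 -0.14968256  0.06      ]
box [ 0.60889945 -0.02534945  0.27588665] [ 0.78258108  1.08824907 -1.52629146 -0.26156235]
box [ 0.51639007 -0.41154769  0.26136568] [-0.87662851 -1.60287853  2.565209    0.09074198]
```

Emit:
carry_out:
  increments: "1 0.034 -0.036 -0.007 0 0 0;1 0.034 -0.036 -0.007 0 0 0;1 0.034 -0.036 -0.007 0 0 0;1 0.034 -0.036 -0.007 0 0 0;1 0.034 -0.036 -0.007 0 0 0;1 0.034 -0.036 -0.007 0 0 0;1 0.034 -0.036 -0.007 0 0 0;1 0.034 -0.036 -0.007 0 0 0;1 0.034 -0.036 -0.007 0 0 0;1 0 0 0 0 0 0"

```text
time_s: 1.95
tool_pos: [0.4066, -0.1846, 0.3578]
tool_rot: [179.7, -0.1, 20.5]
force: [-0.8, 0.0, -0.2]
grip_width: 0.0869
```

Emit:
carry_out:
  increments: "1 0.0256 -0.0415 0 0 0 0;1 0.0256 -0.0415 0 0 0 0;1 0.0256 -0.0415 0 0 0 0;1 0.0256 -0.0415 0 0 0 0;1 0.0256 -0.0415 0 0 0 0;1 0.0256 -0.0415 0 0 0 0;1 0.0256 -0.0415 0 0 0 0;1 0 0 0.03 0 0 -7.5;1 0 0 0.03 0 0 -7.5;1 0 0 0.03 0 0 -7.5;1 0 0 0 0 0 0"

```text
time_s: 3.32
tool_pos: [0.4785, 0.1486, 0.2643]
tool_rot: [179.2, -0.0, 42.8]
force: [-0.1, -0.0, 0.7]
grip_width: 0.0871
```

```bash
python3 - <<'E'
from h import *
o=get_obs(); print(o["time_s"],o["qpos"],o["tool_pos"],o["tool_rot"])
p=read_camera("wrist"); cv2.imwrite("pics/w1.png",p["img"]); print(np.array(p["world_from_camera"]).round(3),p["fx"])
for X in [(.4725,.15,.089),(.4725,.15,.055)]: print(proj(p,X))
ms=masks_of("sample_pull",p)
for m in ms: print(m["bbox"],m["confidence"])
np.save("w1.npy",p,allow_pickle=True)
E
```

```text
3.325 [ 31.78047646   4.21991174 -53.99206786 104.79908198   4.33831274
  72.44405966 -70.64556506] [0.4785309  0.14864715 0.26427787] [ 1.79210411e+02 -4.39981678e-02  4.27821105e+01]
[[ 0.679 -0.712 -0.177  0.529]
 [-0.734 -0.654 -0.185  0.197]
 [ 0.016  0.256 -0.967  0.357]
 [ 0.     0.     0.     1.   ]] 347.91212803821753
(np.float64(307.47447535904405), np.float64(246.11014079391452))
(np.float64(307.9773173631624), np.float64(236.1078522243642))
[263.1, 213.4, 349.7, 261.1] 0.76
```

View pics/w1.png

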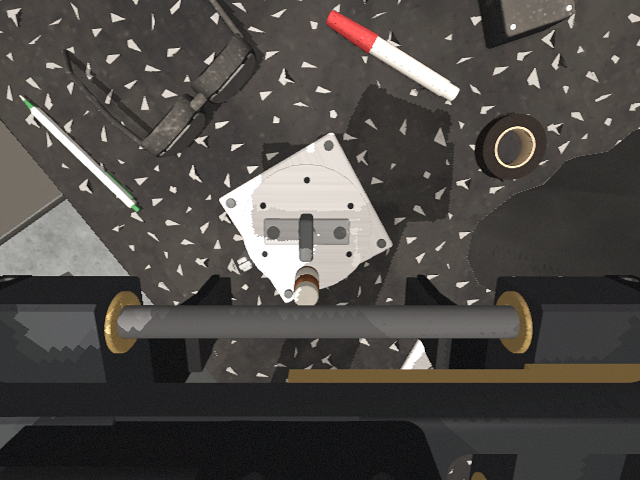

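```bash
python3 - <<'E'
from h import *
p=np.load("w1.npy",allow_pickle=True).item()
a=p["img"][130:310,210:400]; cv2.imwrite("pics/w1z.png",cv2.resize(a,None,fx=3.3,fy=3.3,interpolation=cv2.INTER_CUBIC))
E
```

```text
(no output)
```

View pics/w1z.png

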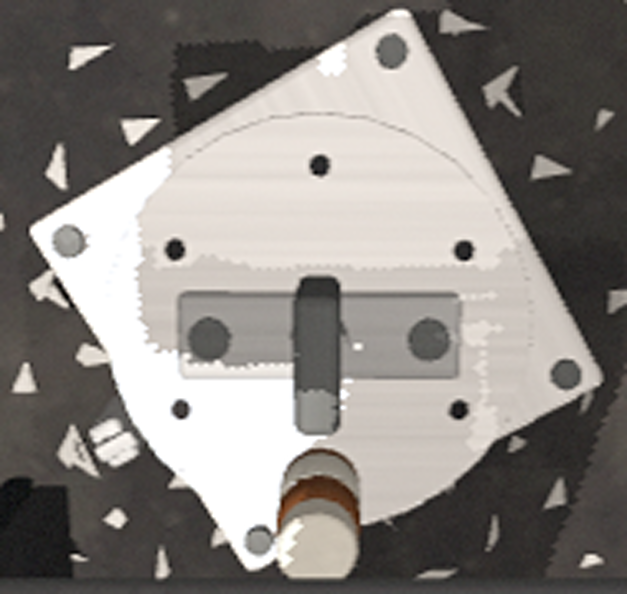

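```bash
python3 - <<'E'
from h import *
p=np.load("w1.npy",allow_pickle=True).item()
z=lambda a,b,h:ray(p,210+a/3.3,130+b/3.3,h)
c=np.mean([z(a,b,.055) for a,b in [(179,292),(460,292),(179,378),(460,378)]],0)
print("crossbar ctr",c)
d=z(428,338,.056)-z(209,338,.056); print("bolts",(z(428,338,.056)+z(209,338,.056))/2,np.degrees(np.arctan2(d[1],d[0])))
e=z(317.5,434,.089); print("bar end",e, "vial top",z(318,545,.089))
d=z(460,295,.055)-z(179,295,.055);print(np.degrees(np.arctan2(d[1],d[0])))
o=get_obs(); T=o["tool_pos"]; Rm=R.from_euler("xyz",o["tool_rot"],degrees=True)
for g in [c,]: print("tool frame delta", Rm.inv().apply(np.r_[g[:2],.077+.051]-T))
E
```

```text
crossbar ctr [0.47487507 0.1534595  0.055     ]
bolts [0.47432597 0.15334343 0.056     ] -47.43016065830665
bar end [0.46226913 0.14205816 0.089     ] vial top [0.44069445 0.12226672 0.089     ]
-47.39452879047123
tool frame delta [-0.00174452 -0.00867643  0.13873868]
```

Emit:
carry_out:
  increments: "1 0.0005 -0.0065 0 0.8 0 0.2;1 0 0 0.025 0 0 0;1 0 0 0.025 0 0 0;1 0 0 0.02 0 0 0;1 0 0 0 0 0 0;1 0 0 0 0 0 0"

```text
time_s: 4.18
tool_pos: [0.4809, 0.1567, 0.2036]
tool_rot: [179.5, -0.9, 42.0]
force: [0.8, 0.8, 0.9]
grip_width: 0.0871
```

```bash
cat > d.py <<'E'
from h import *
import sys
o=get_obs(); T=o["tool_pos"]; Rm=R.from_euler("xyz",o["tool_rot"],degrees=True)
x,y,zz,yaw=map(float,sys.argv[1:5])
Rd=R.from_euler("xyz",[180,0,yaw],degrees=True)
print(o["time_s"],np.round(o["qpos"],1),T.round(4) if hasattr(T,'round') else T,np.round(o["tool_rot"],2),o["force"],o["grip_width"])
print("shift",Rm.inv().apply(np.array([x,y,zz])-T).round(4),"turn",(Rm.inv()*Rd).as_rotvec(degrees=True).round(2))
E
python3 d.py .4745 .1535 .128 42.6
python3 - <<'E'
from h import *
p=read_camera("wrist"); cv2.imwrite("pics/w2.png",p["img"]);np.save("w2.npy",p,allow_pickle=True)
E
```

```text
4.175 [ 29.7   8.7 -54.  109.    8.   65.1 -75.3] [0.4809 0.1567 0.2036] [179.51  -0.93  41.97] [0.78770969 0.81859722 0.87991428] 0.08709302207741447
shift [-0.0081 -0.0026  0.0755] turn [ 0.5  -0.93 -0.63]
```

View pics/w2.png

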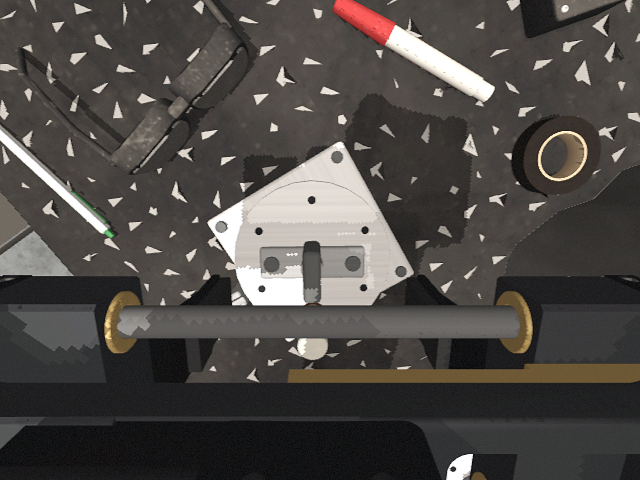

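```bash
python3 - <<'E'
from h import *
p=np.load("w2.npy",allow_pickle=True).item()
print(np.mean([ray(p,a,b,.055) for a,b in [(260,247),(365,247),(260,278),(365,278)]],0), (ray(p,271,264.5,.056)+ray(p,353,264.5,.056))/2)
d=ray(p,353,264.5,.056)-ray(p,271,264.5,.056);print(np.degrees(np.arctan2(d[1],d[0])))
print(p["cx"])
E
```

```text
[0.47497506 0.15371684 0.055     ] [0.47391386 0.15328483 0.056     ]
-48.23060465354357
317.9668793660609
```

Emit:
carry_out:
  increments: "1 -0.008 -0.0025 0 0.5 -0.9 -0.6;1 0 0 0.015 0 0 0;1 0 0 0.01 0 0 0;1 0 0 0 0 0 0"

```text
time_s: 4.72
tool_pos: [0.4734, 0.1527, 0.1781]
tool_rot: [179.9, -0.0, 42.6]
force: [-0.3, 0.0, -0.5]
grip_width: 0.0873
```

```bash
python3 d.py .4745 .1535 .128 42.6
```

```text
4.725 [ 29.2  10.3 -53.8 111.    9.3  63.2 -75.8] [0.4734 0.1527 0.1781] [ 1.7993e+02 -4.0000e-02  4.2560e+01] [-0.30557919  0.00443304 -0.48676698] 0.08729794217731726
shift [0.0013 0.0001 0.0501] turn [ 0.07 -0.04 -0.04]
```

Emit:
carry_out:
  increments: "1 0.001 0 0.011 0 0 0;1 0 0 0.011 0 0 0;1 0 0 0.011 0 0 0;1 0 0 0.011 0 0 0;0.4 0 0 0 0 0 0;0.4 0 0 0 0 0 0"

```text
time_s: 5.48
tool_pos: [0.4739, 0.1536, 0.1303]
tool_rot: [-180.0, -0.0, 42.6]
force: [-0.2, -0.5, 0.8]
grip_width: 0.0744
```

```bash
python3 d.py .4745 .1535 .128 42.6
```

```text
5.475 [ 26.8  14.8 -52.4 113.4  13.8  58.2 -79.4] [0.4739 0.1536 0.1303] [-179.99   -0.     42.57] [-0.17443029 -0.5306739   0.84622213] 0.07439949943258625
shift [0.0003 0.0005 0.0023] turn [-0.01 -0.   -0.03]
```

Emit:
carry_out:
  increments: "0.4 0 0 0.001 0 0 0;0 0 0 0 0 0 0;0 0 0 0 0 0 0;0 0 0 0 0 0 0;0 0 0 0 0 0 0;0 0 0 0 0 0 0"
  force: 25

```text
time_s: 6.22
tool_pos: [0.4747, 0.1538, 0.1304]
tool_rot: [179.9, -0.1, 42.6]
force: [0.3, -0.4, 0.5]
grip_width: 0.0151
```

```bash
python3 d.py .4745 .1535 .146 42.6
```

```text
6.225 [ 26.8  14.8 -52.4 113.4  13.9  58.1 -79.5] [0.4747 0.1538 0.1304] [ 1.7992e+02 -1.0000e-01  4.2560e+01] [ 0.2932699  -0.40452566  0.54164123] 0.015130688809162636
shift [-0.0004  0.0001 -0.0156] turn [ 0.08 -0.1  -0.04]
```

Emit:
carry_out:
  increments: "0 0 0 0 0 0 0;0 0 0 0 0 0 0"
  force: 40

```text
time_s: 6.48
tool_pos: [0.474, 0.1547, 0.1304]
tool_rot: [180.0, -0.1, 42.6]
force: [-1.0, 0.5, 0.7]
grip_width: 0.0121
```

Gripped (12.1 mm). Lift about 17 mm.

Emit:
carry_out:
  increments: "0 0 0 -0.005 0 0 0;0 0 0 -0.005 0 0 0;0 0 0 -0.004 0 0 0;0 0 0 -0.003 0 0 0;0 0 0 0 0 0 0;0 0 0 0 0 0 0"

```text
time_s: 7.22
tool_pos: [0.4738, 0.1545, 0.1465]
tool_rot: [-179.9, -0.2, 42.6]
force: [2.7, 1.8, -8.7]
grip_width: 0.0115
```

```bash
python3 d.py .4743 .1541 .1478 42.6
```

```text
7.225 [ 27.7  13.2 -53.1 112.6  12.1  59.7 -78.1] [0.4738 0.1545 0.1465] [-1.7994e+02 -1.7000e-01  4.2600e+01] [ 2.74787624  1.83524885 -8.69736332] 0.011527095472226823
shift [ 0.0001  0.0006 -0.0013] turn [-0.06 -0.17  0.  ]
```

Emit:
carry_out:
  increments: "0 0 0 -0.001 0 0 4;0 0 0 0 0 0 7;0 0 0 0 0 0 7;0 0 0 0 0 0 0"

```text
time_s: 7.72
tool_pos: [0.4741, 0.1542, 0.1469]
tool_rot: [-179.9, -0.2, 24.2]
force: [1.6, 2.5, -9.0]
grip_width: 0.0116
```

```bash
python3 d.py .4743 .1541 .1473 -17.4
```

```text
7.725 [ 25.4  12.5 -50.3 112.7  11.   59.6 -95.7] [0.4741 0.1542 0.1469] [-1.7991e+02 -1.6000e-01  2.4170e+01] [ 1.61489261  2.49301763 -9.04436248] 0.011586684968364428
shift [ 0.0002  0.0001 -0.0004] turn [-0.14 -0.12 41.57]
```

Turning freely with low forces.

Emit:
carry_out:
  increments: "0 0 0 -0.0004 0 0 7;0 0 0 0 0 0 7;0 0 0 0 0 0 7;0 0 0 0 0 0 7;0 0 0 0 0 0 7;0 0 0 0 0 0 0;0 0 0 0 0 0 0"

```text
time_s: 8.6
tool_pos: [0.4742, 0.1534, 0.1465]
tool_rot: [-179.9, -0.1, -10.8]
force: [2.4, 1.5, -9.6]
grip_width: 0.0119
```

```bash
python3 d.py .4743 .1541 .1473 -17.4
```

```text
8.6 [  21.2   11.5  -45.5  112.8    9.5   59.3 -129.3] [0.4742 0.1534 0.1465] [-1.7991e+02 -7.0000e-02 -1.0760e+01] [ 2.35241296  1.49447694 -9.58109581] 0.011879230869513846
shift [ 0.     -0.0007 -0.0008] turn [-0.09 -0.06  6.64]
```

Emit:
carry_out:
  increments: "0 0 0 0 0 0 4;0 0 0 0 0 0 2.6;0 0 0 0 0 0 0;0 0 0 0 0 0 0"

```text
time_s: 9.1
tool_pos: [0.4741, 0.1533, 0.1463]
tool_rot: [-179.9, -0.0, -17.0]
force: [2.8, 1.5, -8.7]
grip_width: 0.0116
```

```bash
python3 d.py .4743 .1541 .1304 -17.4; python3 - <<'E'
from h import *
p=read_camera("wrist"); cv2.imwrite("pics/w3.png",p["img"])
E
```

```text
9.1 [  20.5   11.4  -44.7  112.8    9.2   59.3 -135.4] [0.4741 0.1533 0.1463] [-1.7991e+02 -4.0000e-02 -1.7010e+01] [ 2.83249585  1.53583548 -8.67400474] 0.011630700843749111
shift [-0.0001 -0.0008  0.0159] turn [-0.09 -0.04  0.39]
```

View pics/w3.png

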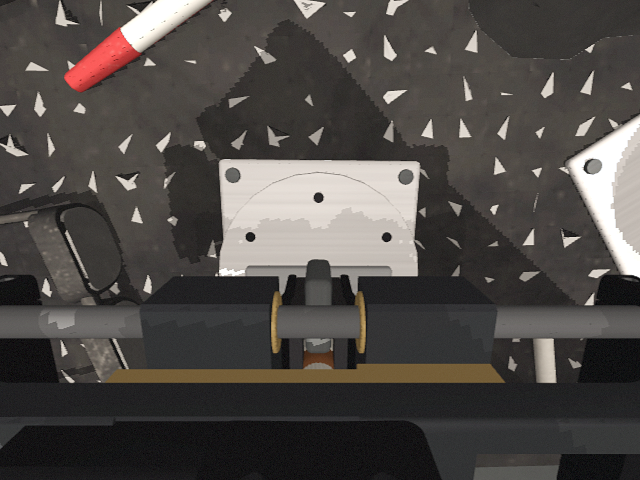

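The vial (318, 360) is in line with the bar and square to the plate, so I'm lowering the grip.

Emit:
carry_out:
  increments: "0 0 0 0.005 0 0 0.4;0 0 0 0.005 0 0 0;0 0 0 0.004 0 0 0;0 0 0 0.002 0 0 0;0 0 0 0 0 0 0;0 0 0 0 0 0 0"

```text
time_s: 9.9
tool_pos: [0.4742, 0.1534, 0.1304]
tool_rot: [-180.0, -0.0, -17.4]
force: [1.1, 2.1, -5.0]
grip_width: 0.0112
```

```bash
python3 d.py .4743 .1541 .1304 -17.4
```

```text
9.9 [  19.9   12.8  -44.3  113.6   10.6   57.6 -136.8] [0.4742 0.1534 0.1304] [-1.7998e+02 -3.0000e-02 -1.7360e+01] [ 1.06315203  2.13930809 -5.02539009] 0.011230608381627682
shift [-0.0002 -0.0007  0.    ] turn [-0.02 -0.03  0.04]
```

Down at the starting height. Next: reduce the grip force, release and retreat upward. The opening starts small so both sides let go together.

Emit:
carry_out:
  increments: "0 0 0 0.0005 0 0 0;0.3 0 0 0 0 0 0;0.5 0 0 0 0 0 0;0.6 0 0 0 0 0 0;0.6 0 0 0 0 0 0;0.6 0 0 0 0 0 0"

```text
time_s: 10.65
tool_pos: [0.4752, 0.1527, 0.1314]
tool_rot: [180.0, -0.2, -17.4]
force: [0.2, -0.1, -0.1]
grip_width: 0.0497
```

Emit:
carry_out:
  increments: "0.6 0 0 -0.01 0 0 0;0.6 0 0 -0.02 0 0 0;0.6 0 0 -0.03 0 0 0;0.6 0 0 -0.03 0 0 0;0.6 0 0 -0.03 0 0 0;0.6 0 0 -0.03 0 0 0;0.6 0 0 0 0 0 0"

```text
time_s: 11.52
tool_pos: [0.4747, 0.1539, 0.2899]
tool_rot: [-180.0, -0.3, -17.3]
force: [0.7, -0.1, -0.9]
grip_width: 0.0522
```

```bash
python3 - <<'E'
from h import *
o=get_obs(); print(o["time_s"],o["tool_pos"],o["force"],o["grip_width"])
p=read_camera("wrist"); cv2.imwrite("pics/w4.png",p["img"]);np.save("w4.npy",p,allow_pickle=True)
s=read_camera("scene"); a=s["img"][180:370,180:400]; cv2.imwrite("pics/s4.png",cv2.resize(a,None,fx=3,fy=3,interpolation=cv2.INTER_CUBIC))
E
```

```text
11.525 [0.47468195 0.15388349 0.28985448] [ 0.66802604 -0.07922451 -0.87451957] 0.0521657805239692
```

View pics/w4.png

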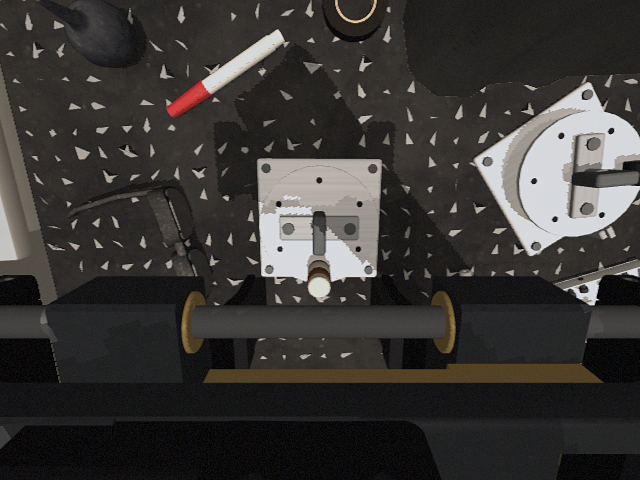

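View pics/s4.png

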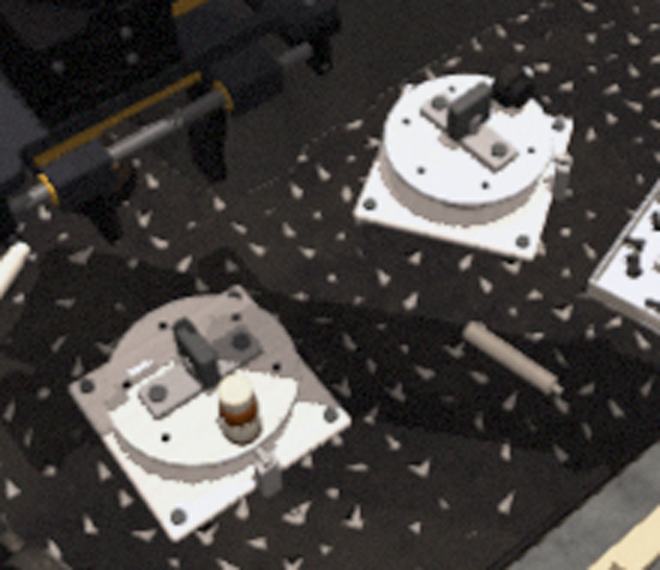

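```bash
python3 - <<'E'
from h import *
p=np.load("w4.npy",allow_pickle=True).item()
a=p["img"][150:300,240:400]; cv2.imwrite("pics/w4z.png",cv2.resize(a,None,fx=4,fy=4,interpolation=cv2.INTER_CUBIC))
s=read_camera("scene")
for nm,v in [("home",0),("up14",.014)]:
    print(nm,"scene bar top",proj(s,(.4745,.1535,.089+v)),"bolt +-",[proj(s,np.array([.4745,.1535,.056+v])+k*.0295*np.array([.292,.956,0])) for k in (1,-1)])
    print(" wrist bolts",[proj(p,np.array([.4745,.1535,.056+v])+k*.0295*np.array([.292,.956,0])) for k in (1,-1)])
E
```

```text
home scene bar top (np.float64(243.08592113392973), np.float64(290.163145821091)) bolt +- [(np.float64(231.46957394942405), np.float64(308.49510966020625)), (np.float64(258.8628874160661), np.float64(291.2914908825877))]
 wrist bolts [(np.float64(287.06828912613656), np.float64(228.86866843641482)), (np.float64(348.46139976632355), np.float64(228.53481609086833))]
up14 scene bar top (np.float64(242.074787992528), np.float64(285.8925185174499)) bolt +- [(np.float64(230.3148298535359), np.float64(304.5583814243967)), (np.float64(258.1123288431513), np.float64(287.23325988447516))]
 wrist bolts [(np.float64(285.7786484223103), np.float64(232.03488248330714)), (np.float64(349.7676085076004), np.float64(231.68706234931219))]
```

View pics/w4z.png

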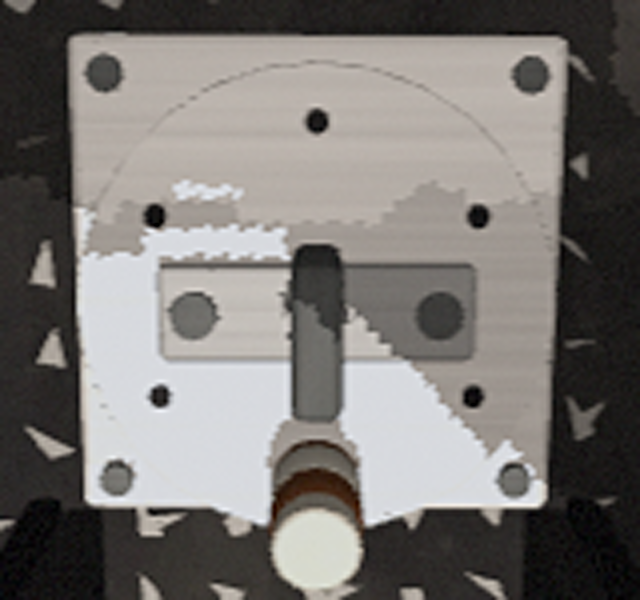

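```bash
python3 -c "
from cell import *
print(sign_off()); print(get_obs()['time_s'])"
```

```text
the job is handed in; nothing more can be done
None
the job is handed in; nothing more can be done
```

The vial turret is now one notch (60°) clockwise, with the vial at the pointer and the grip let go. I lifted the grip about 16 mm, turned it, lowered it to its starting height and released it. The arm then rose well clear to a TCP height of 0.29 m. I handed the job in at about 12 s.

- **Seated:** while still held, back at its starting height, the grip pulled down with 5 N, against about 6 N expected at home. After release, the cross-bar bolts were 61.7 px apart in the wrist picture. That fits the grip at home (61.4 px) rather than lifted (64 px), and the scene picture agrees.
- **Angle:** the disc is square with the base plate and the vial stands at the pointer.
- **Lens turret:** I did not touch it, and it looks unchanged in the last pictures.

No check failed. The only disagreement was early on: the first network position for the grip from the scene camera was about 15 mm off. I used the wrist camera for the position instead.

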